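# Sort spent inlet filters from the drip rack into the hot and cold return bins

## Robot

A 7-joint arm with a two-finger parallel gripper is mounted at the origin on the work surface. World frame = base frame: x ahead of the robot, y to its left, z up, the work surface at z = 0. Lengths are in m, angles in rad, forces in N, time in s.
With the tool pointing down it reaches from about 0.425 to 0.875 m from the base axis. Payload 8.4 kg.
Tool frame: the origin (TCP) lies between the finger pads; the fingertips stand 22 mm ahead of it and the grasp point (between the pads) lies 3 mm ahead of it; z points along the fingers, y is the line along which they close (so a half turn about z gives the same grasp; the last joint's range is limited). The gripper opens to 87 mm and grips with 3 to 60 N. Pads are 19 mm wide; open, the fingers measure 117 mm over their backs; the gripper's body (75 mm by 190 mm) begins 51 mm behind the grasp point.
Start: joints at [1.004, 0.333, 0.04, 1.465, -0.013, 1.343, -0.059], TCP at [0.293, -0.58, 0.245] pointing down, gripper open.
Joint ranges: [-2.58, 2.58], [-0.38, 2.09], [-1.3, 1.39], [0.25, 2.4], [-1.5, 4.64], [0.08, 2.09], [-2.65, 2.65]. Speed limits (rad/s): [2.22, 2.22, 2.79, 2.79, 3.14, 3.14, 3.14].

## Interface

Orientations are given as a unit quaternion [w, x, y, z].
In Python, from workcell import ctrl gives the robot as it stands.
- The arm moves only by the tool carry_out, never from a script. Its argument "motion" is a list of rows, each a list of 7 numbers: the turn, a rotation vector about the tool's x, y, z scaled (see below), then the shift along the tool's x, y, z scaled (see below), then the closure, from -1 (fully open) to 1 (shut). In form: [[rx, ry, rz, x, y, z, jaw], ...]. A call has 1 to 8 rows; each row is the pose to reach, as a shift and turn from the pose commanded when the call began, along the tool's axes at that moment; what a row does not reach only later rows make up. The controller multiplies each number of a shift by 0.25 m and each number of a turn by pi/2 rad. A row lasts 1/10 s, in which the tool goes at most 50 mm and 8.59 degrees, less where a joint would pass 70% of its speed; a pose out of reach is approached as far as the arm can. A call with a number of a shift or a turn outside -1 to 1 is refused whole. A call with a gripper value outside its range is refused whole. The fingers move at their own pace and stop on an object; "newtons" is the grip in N (left out, the last holds). Time passes only in rows, so rows that repeat a pose let the fingers close. It gives the time, the measured TCP pose, the force, the opening and the grip force at its end, in the units of the state.
- ctrl.get_obs(): the state, without advancing time (a new reading comes with each control period).
- ctrl.camera(name): name is "scene" or "top" or "wrist"; returns a dict with "img" (400x640x3 uint8, red, green, blue), "K" (3x3 intrinsics, pixels), "dist_coeffs" ([k1, k2, p1, p2, k3] as OpenCV has them; the pictures are not rectified), "rvec" (rotation vector, rad) and "tvec" (3), from world to camera coordinates, as OpenCV has them. Camera axes: x right, y down, z forward; pixel columns grow to the right and rows downward; lengths in m; the calibration is good to about 2 mm. A picture is of the moment at which its call begins. There is no depth.
- ctrl.sign_off(): hands the job in; it is judged then, once.
The state is a dict: "t": time; "joint_pos": joint angles; "dq": joint speeds; "joint_efforts": joint torques, N m; "eef_pos": TCP position; "tool_rot": TCP orientation; "ft_force": force on the tool from outside, world axes, zero at the start; "torque": the same for the moment, N m; "grip_width": finger opening in m; "finger_force": force on a finger pad.
Only numpy, scipy, OpenCV 4.12 (cv2) and the standard library are available. Lean on these libraries where they do the work, as an engineer would, in place of code of your own. Each camera call takes 0.05 s, during which the arm holds its last target. There are 200 camera calls.

## Task

Clear the two spent filter cartridges from the sloping rack under the water pipes: the red-capped one goes into the red bin and the blue-capped one into the blue bin. Lower each until its bottom end is below the bin's rim before letting go; do not drop it in from above. Leave the green-capped clean cartridge seated in the rack, keep the bins upright, and do not disturb the other things on the counter.

Things in the scene. Friction and masses are not known exactly. Their poses are not given: they have to be found in the camera images.
- red: spent filter cartridge: white cylinder 36 mm across and 90 mm long with a red cap 42 mm across and 40 mm long on its top end (130 mm in all), 0.14 kg, loose in a slot of the rack. Origin: centre of its bottom end; z runs along its axis towards the cap
- blue: spent filter cartridge: white cylinder 36 mm across and 90 mm long with a blue cap 42 mm across and 40 mm long on its top end (130 mm in all), 0.14 kg, loose in a slot of the rack. Origin: centre of its bottom end; z runs along its axis towards the cap
- green: clean filter cartridge: white cylinder 36 mm across and 90 mm long with a green cap 42 mm across and 40 mm long on its top end (130 mm in all), 0.14 kg, loose in a slot of the rack. Origin: centre of its bottom end; z runs along its axis towards the cap. It stays where it is
- red_mid (a point): middle of the red-capped cartridge, on its axis 65 mm from the bottom end
- red_cap (a point): grip point inside the red cap, on the axis 112 mm from the bottom end (18 mm below the cap's top face)
- blue_mid (a point): middle of the blue-capped cartridge, on its axis 65 mm from the bottom end
- blue_cap (a point): grip point inside the blue cap, on the axis 112 mm from the bottom end (18 mm below the cap's top face)
- green_mid (a point): middle of the green-capped cartridge, on its axis 65 mm from the bottom end
- green_cap (a point): grip point inside the green cap, on the axis 112 mm from the bottom end (18 mm below the cap's top face)
- red_bin: red open-topped bin, 190 (x) x 170 (y) x 100 mm high outside, walls and floor 5 mm, standing loose on the counter, 0.6 kg. Origin: centre of its underside, z up
- blue_bin: blue open-topped bin, 190 (x) x 170 (y) x 100 mm high outside, walls and floor 5 mm, standing loose on the counter, 0.6 kg. Origin: centre of its underside, z up
- rack: fixed steel drip rack, base 150 (x) x 410 (y) x 12 mm, with three sloping troughs side by side along y and two copper pipes above. Origin: centre of the base's underside; -x side faces the robot. Posts 198 mm either side of the middle carry the pipes; red and blue tap handles on the rear pipe reach 260 mm above the counter
- trough (a point): foot of the middle trough, where a cartridge's bottom end sits; the others are 115 mm to either side along the rack's y. Cartridges lean 35 degrees from vertical, caps up and to the rack's -x, resting by their weight; they slide out freely along their own axes. Troughs are 52 mm wide and reach 75 mm up the cartridge: the last 15 mm of white body and the cap stand free
- front_pipe (a point): middle of the front pipe: 22 mm thick, 450 mm long along the rack's y, its axis 98 mm above and 18 mm behind (+x) the caps' grip points. A gripper coming straight down over a cap strikes it; one tilted along the cartridge's axis, body towards the robot, passes in front of it
- rear_pipe (a point): middle of the rear pipe, equal to the front pipe, at the same height and 67 mm behind it
- softener: white bottle with orange label and white cap, 62 mm across, 150 mm high, standing between the bins; bystander. Origin: centre of its underside
- wrench: steel wrench 160 mm long lying flat between the bins; bystander. Origin: about its middle, x along it
- detergent: blue bottle with orange cap, 84 mm across, 210 mm high, standing; bystander. Origin: centre of its underside
- scoop: orange open cup, 80 mm across, 70 mm high, standing; bystander. Origin: centre of its underside
- brush: hand brush 180 mm long lying on the counter; bystander. Origin: about its middle, x along it
- jar: glass jar with grey lid, 72 mm across, 100 mm high, standing; bystander. Origin: centre of its underside

How it is judged:
By the outcome, as a careful person would: the job done as asked, in the order asked, and still so for the second after the job is handed in, with the robot touching nothing.
It also fails if it takes over 62 s, if anything falls off the work surface, if the arm or the gripper's body presses on something with over 40 N, if the wrist force passes 120 N, or if a joint passes its speed limit or range.

## Working session

There is one attempt and no reset: what is moved stays moved. The work goes in short steps, Python scripts to look and compute and a tool call to move; the robot and the scene stay as the last step left them, time stands still between calls to the robot, and variables do not carry over. Pictures are saved under pics/ and viewed, at most 10 in all, crops included, and the job is handed in when it is done.

Besides the shell and the picture viewer there is one more tool, called in YAML: its name, and indented under it one key for each argument. carry_out: Moves the arm, as the interface text tells. Its arguments: {"type":"object","properties":{"motion":{"type":"array","items":{"type":"array","items":{"type":"number"}}},"newtons":{"type":"number"}},"required":["motion"]}

```bash
mkdir -p pics; ls; python3 - <<'E'
from workcell import ctrl
import cv2,numpy as np,pickle
o=ctrl.get_obs(); print({k:np.round(v,3) for k,v in o.items()})
d={n:ctrl.camera(n) for n in("scene","top")}
pickle.dump(d,open("cams.pkl","wb"))
for n,c in d.items():
    cv2.imwrite(f"pics/{n}0.png",c["img"][...,::-1]); R=cv2.Rodrigues(np.array(c["rvec"]))[0]
    print(n,np.round(-R.T@c["tvec"],3).ravel(),np.round(R[2],2),np.round(c["K"],1).tolist(),c["dist_coeffs"])
E
```

```text
pics
{'t': np.float64(0.0), 'joint_pos': array([ 1.004,  0.334,  0.04 ,  1.466, -0.013,  1.343, -0.059]), 'dq': array([-0.002, -0.002, -0.001, -0.001,  0.002,  0.001, -0.001]), 'joint_efforts': array([ 1.0000e-03, -6.5636e+01,  1.3360e+00, -4.0380e+01, -6.0000e-02,
        4.5000e-02,  0.0000e+00]), 'eef_pos': array([ 0.293, -0.58 ,  0.244]), 'tool_rot': array([-0.001,  0.973,  0.232, -0.   ]), 'ft_force': array([-0.61 , -0.789, -0.857]), 'torque': array([-0.026, -0.044,  0.02 ]), 'finger_force': np.float64(0.0), 'grip_width': np.float64(0.087)}
scene [1.345 0.043 0.887] [-0.73 -0.04 -0.68] [[372.5, 0.0, 318.3], [0.0, 372.5, 201.5], [0.0, 0.0, 1.0]] [-0.04408911  0.          0.          0.          0.        ]
top [ 0.417 -0.026  1.547] [ 0.1  -0.01 -0.99] [[457.9, 0.0, 321.4], [0.0, 457.9, 202.4], [0.0, 0.0, 1.0]] [-0.07410406  0.          0.          0.          0.        ]
```

View pics/scene0.png

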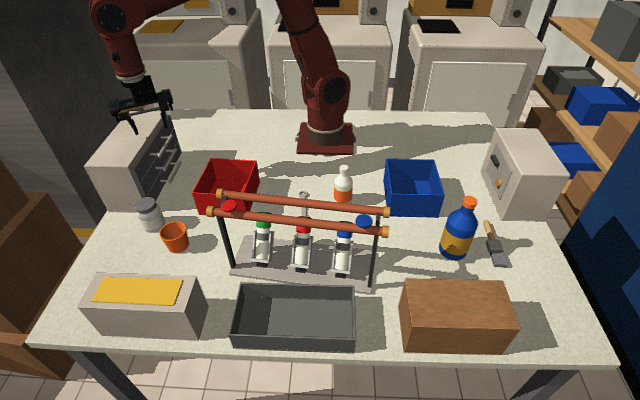

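View pics/top0.png

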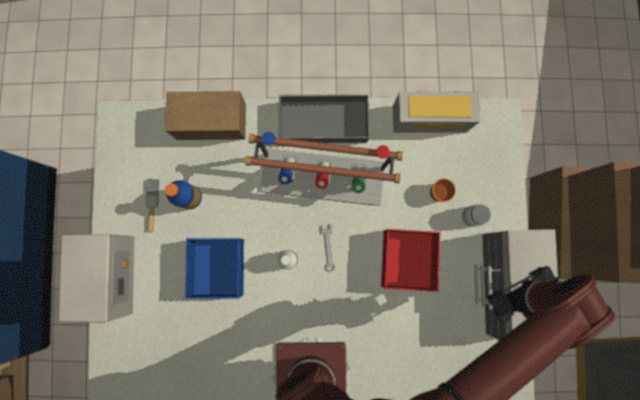

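The scene view shows the green, red and blue caps at about (263,223), (302,230) and (343,232), behind two pipes. The red bin is at (226,185) and the blue bin at (413,185). In the top view the caps are at blue (286,176), red (322,181) and green (358,184), the rack is slightly yawed, and the wrench and softener stand between the bins. Next I'll zoom in on the rack and print colour masks.

```bash
cat > h.py <<'E'
import cv2,numpy as np,pickle
def ray(c,uv):
    R=cv2.Rodrigues(np.array(c["rvec"]))[0]; t=np.array(c["tvec"]).ravel()
    p=cv2.undistortPoints(np.array(uv,float).reshape(1,1,2),np.array(c["K"]),np.array(c["dist_coeffs"])).ravel()
    d=R.T@np.array([*p,1]); return -R.T@t,d/np.linalg.norm(d)
def plane(c,uv,z):
    o,d=ray(c,uv); return o+d*(z-o[2])/d[2]
def tri(c1,p1,c2,p2):
    o1,d1=ray(c1,p1); o2,d2=ray(c2,p2)
    s=np.linalg.lstsq(np.c_[d1,-d2],o2-o1,rcond=None)[0]
    a,b=o1+s[0]*d1,o2+s[1]*d2; return (a+b)/2,np.linalg.norm(a-b)
def proj(c,P): return cv2.projectPoints(np.array(P,float).reshape(-1,1,3),np.array(c["rvec"]),np.array(c["tvec"]),np.array(c["K"]),np.array(c["dist_coeffs"]))[0].reshape(-1,2)
HUE={"red":[(0,6),(174,180)],"green":[(45,85)],"blue":[(100,125)],"copper":[(6,18)]}
def mask(img,col,smin=120,vmin=50):
    h=cv2.cvtColor(np.ascontiguousarray(img),cv2.COLOR_RGB2HSV); m=0
    for a,b in HUE[col]: m=m|cv2.inRange(h,(a,smin,vmin),(b,255,255))
    return m
def blobs(img,col,amin=15,**k):
    n,l,s,c=cv2.connectedComponentsWithStats(mask(img,col,**k))
    return [(np.round(c[i],1).tolist(),s[i].tolist()) for i in range(1,n) if s[i][4]>=amin]
E
python3 - <<'E'
from h import *
d=pickle.load(open("cams.pkl","rb"))
a=cv2.resize(d["scene"]["img"][180:300,195:405],None,fx=3.8,fy=3.8,interpolation=cv2.INTER_CUBIC)
b=cv2.resize(d["top"]["img"][125:210,235:415],None,fx=4.4,fy=4.4,interpolation=cv2.INTER_CUBIC)[:,:798]
b=b[:, :a.shape[1]]; b=cv2.copyMakeBorder(b,0,0,0,a.shape[1]-b.shape[1],cv2.BORDER_CONSTANT)
im=np.vstack([a,b]); im=cv2.resize(im,None,fx=.72,fy=.72,interpolation=cv2.INTER_AREA); print(im.shape)
cv2.imwrite("pics/rack0.png",im[...,::-1])
for n in d:
    for c in("red","green","blue"): print(n,c,blobs(d[n]["img"],c))
E
```

```text
(598, 575, 3)
scene red [([93.2, 4.5], [89, 0, 12, 16, 45]), ([286.3, 26.0], [284, 21, 6, 10, 15]), ([314.5, 83.4], [289, 25, 58, 106, 1687]), ([115.2, 56.4], [100, 32, 33, 44, 364]), ([324.5, 52.8], [323, 49, 5, 8, 15]), ([316.5, 72.4], [313, 68, 8, 11, 28]), ([338.8, 74.7], [333, 72, 11, 6, 19]), ([343.2, 99.6], [340, 96, 7, 7, 16]), ([323.2, 143.3], [297, 123, 56, 32, 810]), ([225.9, 183.8], [192, 158, 68, 57, 2625]), ([302.6, 229.1], [296, 226, 15, 7, 90])]
scene green [([262.5, 224.4], [256, 221, 14, 7, 79])]
scene blue [([598.7, 103.2], [567, 86, 73, 40, 1916]), ([618.0, 193.5], [579, 122, 61, 128, 3661]), ([573.5, 157.2], [548, 142, 53, 37, 935]), ([412.7, 187.7], [384, 159, 61, 59, 3107]), ([461.6, 222.9], [446, 205, 32, 34, 748]), ([363.5, 220.8], [356, 214, 16, 14, 179]), ([343.6, 234.1], [337, 231, 15, 7, 87]), ([450.2, 254.6], [439, 245, 27, 15, 124]), ([633.2, 290.3], [621, 267, 19, 51, 489])]
top red [([382.7, 151.7], [375, 146, 16, 12, 139]), ([321.7, 179.3], [315, 172, 13, 17, 137]), ([410.7, 260.0], [382, 230, 58, 61, 3303]), ([600.5, 300.3], [588, 278, 26, 42, 162]), ([590.1, 311.0], [581, 296, 20, 28, 112]), ([562.0, 304.7], [558, 301, 9, 8, 22]), ([519.8, 352.1], [464, 305, 114, 95, 1298]), ([546.2, 318.2], [541, 314, 10, 9, 24]), ([540.2, 362.9], [487, 324, 103, 76, 1026]), ([318.0, 354.9], [280, 343, 65, 40, 579]), ([321.5, 376.0], [311, 365, 21, 19, 126]), ([341.0, 386.6], [336, 384, 9, 8, 33])]
top green [([358.0, 182.6], [353, 179, 11, 12, 73])]
top blue [([268.0, 137.9], [262, 132, 13, 13, 121]), ([11.8, 205.9], [0, 151, 28, 111, 2544]), ([285.2, 175.4], [279, 170, 13, 14, 107]), ([182.4, 194.1], [168, 181, 26, 25, 372]), ([213.9, 268.0], [186, 239, 57, 59, 3314]), ([9.2, 340.5], [0, 322, 20, 40, 623])]
```

View pics/rack0.png

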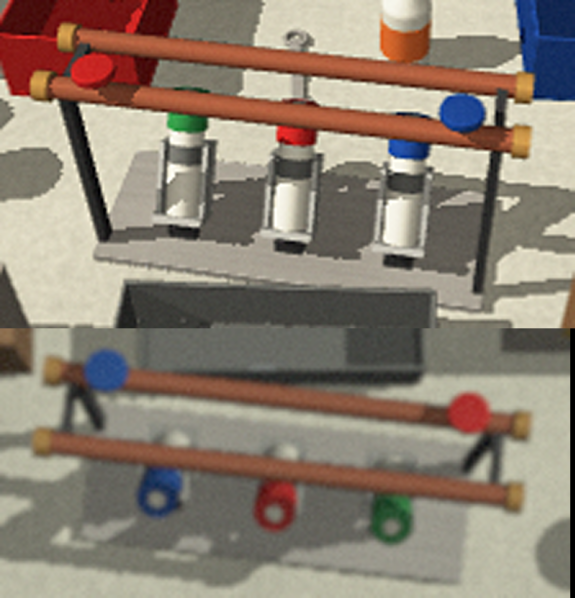

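```bash
python3 - <<'E'
from h import *
d=pickle.load(open("cams.pkl","rb")); S,T=d["scene"],d["top"]
np.set_printoptions(precision=4,suppress=True)
s=lambda x,y:(195+x/2.736,180+y/2.736); t=lambda x,y:(235+x/3.168,125+(y-328.3)/3.168)
P={}
for n,a,b in[("rear+y",s(521,141),t(53,369)),("rear-y",s(42,85),t(522,424)),("front+y",s(525,87),t(42,441)),("front-y",s(68,37),t(515,495))]:
    P[n],e=tri(S,a,T,b); print(n,P[n],"gap",round(e,4))
for k in("rear","front"): v=P[k+"+y"]-P[k+"-y"]; print(k,"len",np.linalg.norm(v),"mid",(P[k+"+y"]+P[k+"-y"])/2,"yaw",np.degrees(np.arctan2(-v[0],v[1])))
# bins: rim contour corners at z=.1 in top view
for n,(u0,u1,v0,v1) in{"blue":(180,250,232,305),"red":(376,446,224,297)}.items():
    m=mask(T["img"],n,vmin=25)[v0:v1,u0:u1]; c=max(cv2.findContours(m,0,2)[0],key=cv2.contourArea)
    q=cv2.boxPoints(cv2.minAreaRect(cv2.convexHull(c)))+[u0,v0]
    h=cv2.approxPolyDP(cv2.convexHull(c),4,True)[:,0]+[u0,v0]
    W=np.array([plane(T,p,.1) for p in h]); print(n,h.tolist(),W[:,:2].tolist())
# check bin rim height: near corners two-view
for nm,z in(("softener",0.15),): print(nm,plane(T,(288,258),z))
print("wrench",plane(T,(325,230),0),plane(T,(330,270),0))
E
```

```text
rear+y [0.746  0.1658 0.2343] gap 0.0004
rear-y [ 0.6909 -0.2674  0.2344] gap 0.0001
front+y [0.6785 0.1754 0.2334] gap 0.0003
front-y [ 0.6246 -0.259   0.2346] gap 0.0002
rear len 0.4367662935537727 mid [ 0.7184 -0.0508  0.2344] yaw -7.246101250917122
front len 0.4377575383173702 mid [ 0.6515 -0.0418  0.234 ] yaw -7.077795578123703
blue [[242, 240], [241, 294], [186, 297], [187, 240]] [[0.45085167525693975, 0.21356594871454296], [0.28237278425271717, 0.21579557275896685], [0.2735128135953695, 0.388969205112278], [0.4519013255175832, 0.3885082688679624]]
red [[384, 231], [439, 233], [437, 290], [382, 285]] [[0.4753876374600519, -0.2353203576900697], [0.467176765508451, -0.41083154812458333], [0.28813623892101203, -0.39892697552104683], [0.30629113196176927, -0.2255049271280386]]
softener [0.3942 0.0652 0.15  ]
wrench [ 0.4847 -0.0501  0.    ] [ 0.3505 -0.0656  0.    ]
```

```bash
cat >> h.py <<'E'
from scipy.spatial.transform import Rotation as Ro
YAW=np.radians(-7.16); XR=np.array([np.cos(YAW),np.sin(YAW),0]); YR=np.array([-np.sin(YAW),np.cos(YAW),0]); Z=np.array([0,0,1.])
AX=-np.sin(np.radians(35))*XR+np.cos(np.radians(35))*Z
MID=np.array([.6515,-.0418,.234]); CAP={n:MID-.018*XR-.098*Z+k*.115*YR for n,k in(("green",-1),("red",0),("blue",1))}
def frame(z,y):
    z=z/np.linalg.norm(z); y=y-z*(y@z); y/=np.linalg.norm(y); return np.c_[np.cross(y,z),y,z]
RG=frame(-AX,-YR)
def pose():
    from workcell import ctrl
    o=ctrl.get_obs(); q=o["tool_rot"]; return np.array(o["eef_pos"]),Ro.from_quat([q[1],q[2],q[3],q[0]]).as_matrix(),o
def rows(p,R,frm=None):
    p0,R0=frm or pose()[:2]
    return np.round(np.r_[Ro.from_matrix(R0.T@R).as_rotvec()/(np.pi/2),R0.T@(np.asarray(p)-p0)/.25],3).tolist()
E
python3 - <<'E'
from h import *
d=pickle.load(open("cams.pkl","rb"))
for n,p in CAP.items():
    print(n,np.round(p,4))
    for c in d: print(c,np.round(proj(d[c],[p+.018*AX,p,p-.022*AX,p-.112*AX]),1).tolist())
print("tool",pose()[1].round(2).tolist(), "RG",RG.round(3).tolist())
p,R,_=pose()
print("up", rows([.36,-.40,.42],R))
print("pre red from there",rows(CAP["red"]+.18*AX,RG,([.36,-.40,.42],R)))
E
```

```text
green [ 0.6193 -0.1537  0.136 ]
scene [[264.1, 212.8], [263.7, 219.0], [263.2, 226.6], [261.3, 257.2]]
top [[358.5, 187.1], [358.5, 184.5], [358.4, 181.4], [358.1, 169.5]]
red [ 0.6336 -0.0396  0.136 ]
scene [[304.2, 217.4], [303.7, 223.7], [303.0, 231.4], [300.5, 262.4]]
top [[321.4, 182.8], [321.8, 180.2], [322.2, 177.2], [323.8, 165.5]]
blue [0.648  0.0745 0.136 ]
scene [[345.5, 222.0], [344.8, 228.5], [344.0, 236.3], [340.9, 267.6]]
top [[284.4, 178.5], [285.2, 176.0], [286.1, 173.0], [289.5, 161.5]]
tool [[0.89, 0.45, -0.0], [0.45, -0.89, 0.0], [-0.0, -0.0, -1.0]] RG [[0.813, -0.125, 0.569], [-0.102, -0.992, -0.071], [0.574, -0.0, -0.819]]
up [0.0, 0.0, 0.0, 0.564, -0.522, -0.704]
pre red from there [-0.116, 0.378, 0.365, 1.285, -1.023, 0.548]
```

carry_out:
  motion:
    - [0,0,0,0.1,-0.1,-0.4,-1]
    - [0,0,0,0.25,-0.25,-0.7,-1]
    - [0,0,0,0.56,-0.52,-0.7,-1]
    - [0,0,0,0.56,-0.52,-0.7,-1]
    - [0,0,0,0.56,-0.52,-0.7,-1]
    - [0,0,0,0.56,-0.52,-0.7,-1]
    - [0,0,0,0.56,-0.52,-0.7,-1]
    - [0,0,0,0.56,-0.52,-0.7,-1]

```text
t: 0.9
eef_pos: [0.3592, -0.4012, 0.4192]
tool_rot: [0.0, 0.973, 0.232, -0.0]
ft_force: [-0.0, -0.5, -0.9]
grip_width: 0.0875
finger_force: 0.0
```

```bash
python3 - <<'E'
from h import *
p,R,o=pose(); print(p.round(3),o["joint_pos"].round(2))
v=CAP["red"]+.26*AX
Rm=R@Ro.from_rotvec(Ro.from_matrix(R.T@RG).as_rotvec()*.5).as_matrix()
m=[.46,-.2,.42]
print("mid",rows(m,Rm)); print("view",rows(v,RG,(m,Rm)),v.round(3))
E
```

```text
[ 0.359 -0.401  0.419] [ 0.82  0.08 -0.06  1.42  0.01  1.64 -0.35]
mid [-0.058, 0.189, 0.183, 0.723, -0.536, -0.003]
view [-0.058, 0.189, 0.183, 0.137, -0.7, 0.308] [ 0.486 -0.021  0.349]
```

carry_out:
  motion:
    - [-0.06,0.19,0.18,0.72,-0.54,0,-1]
    - [-0.06,0.19,0.18,0.72,-0.54,0,-1]
    - [-0.06,0.19,0.18,0.72,-0.54,0,-1]
    - [-0.06,0.19,0.18,0.72,-0.54,0,-1]
    - [-0.06,0.19,0.18,0.72,-0.54,0,-1]
    - [-0.06,0.19,0.18,0.72,-0.54,0,-1]
    - [-0.06,0.19,0.18,0.72,-0.54,0,-1]

```text
t: 1.6
eef_pos: [0.4586, -0.2008, 0.4185]
tool_rot: [0.011, 0.984, 0.089, 0.154]
ft_force: [-1.1, -0.2, 0.2]
grip_width: 0.0874
finger_force: 0.0
```

carry_out:
  motion:
    - [-0.06,0.19,0.18,0.14,-0.7,0.31,-1]
    - [-0.06,0.19,0.18,0.14,-0.7,0.31,-1]
    - [-0.06,0.19,0.18,0.14,-0.7,0.31,-1]
    - [-0.06,0.19,0.18,0.14,-0.7,0.31,-1]
    - [-0.06,0.19,0.18,0.14,-0.7,0.31,-1]
    - [-0.06,0.19,0.18,0.14,-0.7,0.31,-1]
    - [-0.06,0.19,0.18,0.14,-0.7,0.31,-1]

```text
t: 2.3
eef_pos: [0.506, -0.0553, 0.3359]
tool_rot: [0.025, 0.958, -0.058, 0.281]
ft_force: [-0.8, -1.6, 0.6]
grip_width: 0.0868
finger_force: 0.0
```

```bash
python3 - <<'E'
from h import *
from workcell import ctrl
p,R,o=pose(); print(p.round(4),o["joint_pos"].round(2), (R.T@RG).round(3).tolist())
c=ctrl.camera("wrist"); pickle.dump(c,open("w1.pkl","wb")); cv2.imwrite("pics/w1.png",c["img"][...,::-1])
for n,q in CAP.items(): print(n,proj(c,[q+.018*AX,q,q-.022*AX]).round(1).tolist(),blobs(c["img"],n,60))
Rc=cv2.Rodrigues(np.array(c["rvec"]))[0]; print((R.T@(-Rc.T@np.ravel(c["tvec"])-p)).round(3))
E
```

```text
[ 0.506  -0.0553  0.3359] [ 0.09 -0.38 -0.11  2.09  0.07  0.87 -1.74] [[0.999, -0.008, 0.039], [0.009, 1.0, -0.014], [-0.039, 0.014, 0.999]]
green [[389.3, 181.2], [386.0, 177.5], [382.3, 173.3]] [([388.4, 181.2], [374, 166, 34, 33, 604])]
red [[288.2, 180.6], [289.4, 176.8], [290.8, 172.6]] [([466.0, 42.4], [444, 23, 45, 40, 1410]), ([290.5, 178.0], [272, 158, 37, 42, 1058])]
blue [[186.8, 180.1], [192.5, 176.3], [198.8, 172.2]] [([100.6, 39.3], [78, 20, 46, 40, 1423]), ([192.7, 176.8], [171, 158, 45, 41, 1090]), ([21.7, 242.0], [15, 237, 14, 12, 77])]
[ 0.073  0.001 -0.141]
```

View pics/w1.png

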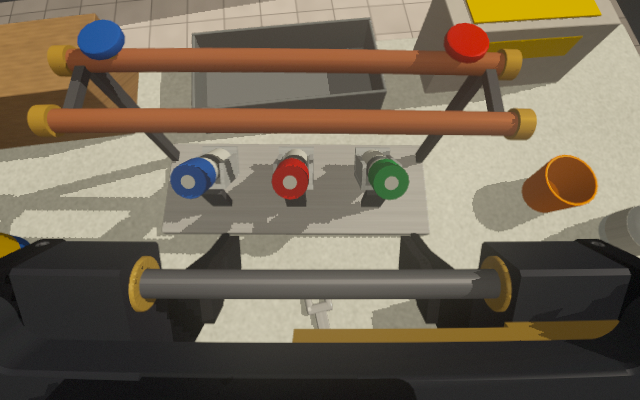

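The wrist view shows the pale discs on the cap tops at about blue (190,183), red (290,182) and green (391,183), 2–3 px from where I predicted them. Joint 2 is at its limit here, so I'll move closer and triangulate from a second wrist view.

```bash
python3 - <<'E'
from h import *
print(rows(CAP["red"]+.11*AX,RG))
E
```

```text
[0.005, 0.026, 0.01, -0.023, -0.106, 0.498]
```

carry_out:
  motion:
    - [0.0,0.03,0.01,-0.02,-0.1,0.5,-1]
    - [0.0,0.03,0.01,-0.02,-0.1,0.5,-1]
    - [0.0,0.03,0.01,-0.02,-0.1,0.5,-1]
    - [0.0,0.03,0.01,-0.02,-0.1,0.5,-1]
    - [0.0,0.03,0.01,-0.02,-0.1,0.5,-1]

```text
t: 2.85
eef_pos: [0.5723, -0.0366, 0.2285]
tool_rot: [0.022, 0.951, -0.062, 0.303]
ft_force: [-0.6, -0.5, 0.8]
grip_width: 0.0871
finger_force: 0.0
```

```bash
cat >> h.py <<'E'
def dots(c,names=("red","blue","green")):
    "pale disc centre inside each cap: hole in the filled cap contour nearest to the prediction"
    out={}
    for n in names:
        q=proj(c,CAP[n]+.018*AX)[0]; m=mask(c["img"],n,100,30)
        cs,h=cv2.findContours(m,cv2.RETR_CCOMP,cv2.CHAIN_APPROX_NONE)
        hs=[x for x,k in zip(cs,h[0]) if k[3]>=0 and cv2.contourArea(x)>8]
        ce=[cv2.minEnclosingCircle(x)[0] if len(x)<6 else cv2.fitEllipse(x)[0] for x in hs]
        if ce:
            b=min(ce,key=lambda e:np.hypot(*(np.array(e)-q)))
            if np.hypot(*(np.array(b)-q))<25: out[n]=np.array(b)
    return out
E
python3 - <<'E'
from h import *
from workcell import ctrl
p,R,o=pose(); print(p.round(4),o["joint_pos"].round(2), (R.T@RG).round(3).tolist(),"want",(CAP["red"]+.11*AX).round(4))
c=ctrl.camera("wrist"); pickle.dump(c,open("w2.pkl","wb")); cv2.imwrite("pics/w2.png",c["img"][...,::-1])
a=pickle.load(open("w1.pkl","rb")); da,db=dots(a),dots(c); print(da,db)
for n in da:
    if n in db: P,e=tri(a,da[n],c,db[n]); print(n,P.round(4),"gap",round(e,4),"expect",(CAP[n]+.018*AX).round(4))
    T=pickle.load(open("cams.pkl","rb"))["top"]
T_d=dots(T); print(T_d)
for n in da:
    if n in T_d: P,e=tri(a,da[n],T,T_d[n]); print("w1-top",n,P.round(4),round(e,4))
E
```

```text
[ 0.5723 -0.0366  0.2285] [ 0.13 -0.17 -0.2   2.18  0.18  0.53 -1.91] [[1.0, 0.003, -0.007], [-0.003, 1.0, -0.007], [0.007, 0.007, 1.0]] want [ 0.571  -0.0317  0.2261]
{'red': array([289.42092896, 181.93222046]), 'blue': array([187.47410583, 181.39697266]), 'green': array([391.02478027, 182.66496277])} {'red': array([313.14910889, 217.04248047]), 'blue': array([161.88900757, 217.33666992]), 'green': array([463.98175049, 216.36247253])}
red [ 0.6213 -0.0394  0.1515] gap 0.0001 expect [ 0.6234 -0.0383  0.1507]
blue [0.6351 0.0743 0.1532] gap 0.0002 expect [0.6377 0.0758 0.1507]
green [ 0.6066 -0.1536  0.1523] gap 0.0001 expect [ 0.6091 -0.1524  0.1507]
{'red': array([321.09616089, 183.09614563]), 'blue': array([283.86184692, 178.60614014]), 'green': array([357.934021  , 187.47366333])}
w1-top red [ 0.6235 -0.0382  0.1452] 0.002
w1-top blue [0.6387 0.0778 0.1438] 0.0005
w1-top green [ 0.606  -0.151   0.1575] 0.0031
```

View pics/w2.png

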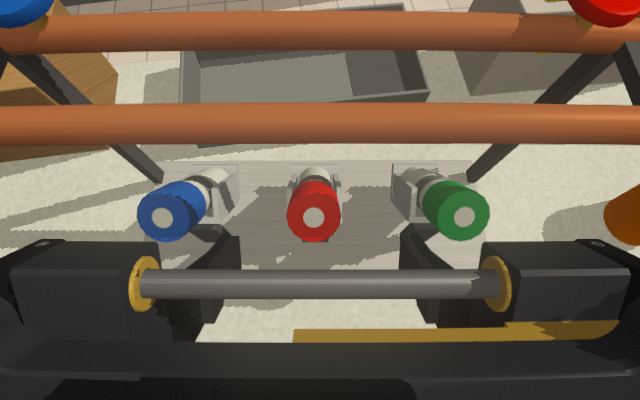

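The second wrist view shows the discs at red (313,217), blue (162,217) and green (464,216). Triangulation matches the prediction to 2–3 mm, with gaps below 0.3 mm and tops at about 0.152 m. Moving to the red grasp.

```bash
cat >> h.py <<'E'
for _n in CAP: CAP[_n]=CAP[_n]-.0012*YR-.0008*XR
E
python3 - <<'E'
from h import *
print(rows(CAP["red"]+.003*AX,RG)); p,R,_=pose(); print(p.round(4))
E
```

```text
[0.004, -0.006, -0.002, -0.022, -0.016, 0.433]
[ 0.5727 -0.0363  0.2299]
```

carry_out:
  motion:
    - [0.004,-0.006,-0.002,-0.022,-0.016,0.15,-1]
    - [0.004,-0.006,-0.002,-0.022,-0.016,0.25,-1]
    - [0.004,-0.006,-0.002,-0.022,-0.016,0.3,-1]
    - [0.004,-0.006,-0.002,-0.022,-0.016,0.3,-1]

```text
t: 3.3
eef_pos: [0.6119, -0.0368, 0.1647]
tool_rot: [0.019, 0.952, -0.059, 0.3]
ft_force: [-0.6, 0.7, 0.1]
grip_width: 0.0871
finger_force: 0.0
```

```bash
python3 - <<'E'
from h import *
print(rows(CAP["red"]+.003*AX,RG)); p,R,o=pose(); print(p.round(4),o["ft_force"])
E
```

```text
[0.0, 0.001, 0.001, 0.004, 0.005, 0.131]
[ 0.6119 -0.0368  0.1647] [-0.64059284  0.65591695  0.11243484]
```

carry_out:
  motion:
    - [0,0,0,0,0.005,0.08,-1]
    - [0,0,0,0,0.005,0.13,-1]
    - [0,0,0,0,0.005,0.13,-1]
    - [0,0,0,0,0.005,0.13,1]
    - [0,0,0,0,0.005,0.13,1]
    - [0,0,0,0,0.005,0.13,1]
    - [0,0,0,0,0.005,0.13,1]
    - [0,0,0,0,0.005,0.13,1]
  newtons: 25

```text
t: 4.1
eef_pos: [0.6301, -0.0393, 0.1385]
tool_rot: [0.019, 0.952, -0.058, 0.3]
ft_force: [0.3, 0.4, 0.5]
grip_width: 0.055
finger_force: 0.0
```

carry_out:
  motion:
    - [0,0,0,0,0,0,1]
    - [0,0,0,0,0,0,1]
    - [0,0,0,0,0,0,1]
    - [0,0,0,0,0,0,1]
  newtons: 25

```text
t: 4.5
eef_pos: [0.6301, -0.0394, 0.1381]
tool_rot: [0.019, 0.952, -0.058, 0.3]
ft_force: [-1.9, -0.1, 2.4]
grip_width: 0.0413
finger_force: 25.0
```

```bash
python3 - <<'E'
from h import *
p,R,o=pose(); print(p.round(4),o["ft_force"].round(1),o["grip_width"],o["finger_force"])
print(rows(p+.11*AX,R),"pure z -0.44?")
E
```

```text
[ 0.6301 -0.0394  0.1381] [-1.9 -0.1  2.4] 0.04131606060429469 24.98813469428569
[0.0, 0.0, 0.0, -0.0, -0.0, -0.44] pure z -0.44?
```

carry_out:
  motion:
    - [0,0,0,0,0,-0.05,1]
    - [0,0,0,0,0,-0.11,1]
    - [0,0,0,0,0,-0.17,1]
    - [0,0,0,0,0,-0.23,1]
    - [0,0,0,0,0,-0.3,1]
    - [0,0,0,0,0,-0.37,1]
    - [0,0,0,0,0,-0.44,1]
    - [0,0,0,0,0,-0.44,1]

```text
t: 5.3
eef_pos: [0.5675, -0.0314, 0.2301]
tool_rot: [0.019, 0.952, -0.058, 0.301]
ft_force: [0.6, -0.1, -1.3]
grip_width: 0.0417
finger_force: 25.0
```

```bash
python3 - <<'E'
from h import *
p,R,o=pose(); print(p.round(4),o["ft_force"].round(1),o["grip_width"],o["finger_force"],o["joint_pos"].round(2))
# bin centre again: fit rim rectangle using inner/outer red extents per view at z=.1
d=pickle.load(open("cams.pkl","rb"))
from workcell import ctrl
c=ctrl.camera("scene"); pickle.dump(c,open("s1.pkl","wb"))
im=np.vstack([c["img"][140:300,180:460],cv2.resize(d["top"]["img"][220:310,170:450],(280,90))]); cv2.imwrite("pics/s1.png",cv2.resize(im,None,fx=2.3,fy=2.3,interpolation=cv2.INTER_CUBIC)[...,::-1])
E
```

```text
[ 0.5675 -0.0314  0.2301] [ 0.6 -0.1 -1.3] 0.0417063549771445 24.999408542644233 [ 0.14 -0.18 -0.22  2.18  0.16  0.54 -1.89]
```

View pics/s1.png

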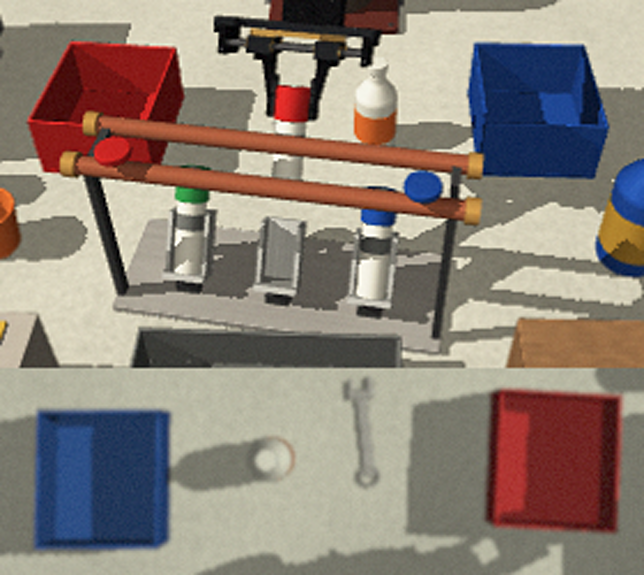

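Red is held clear of its slot, and green and blue are still seated. The bins' rim corners are visible in both views, so I'll triangulate them.

```bash
python3 - <<'E'
from h import *
d=pickle.load(open("cams.pkl","rb")); S,T=d["scene"],d["top"]
s=lambda x,y:(180+x/2.3,140+y/2.3); t=lambda x,y:(170+x/2.3,220+(y-368)/2.3)
B={"red":[((184,50),(490,523)),((73,43),(615,531)),((30,122),(620,398))],"blue":[((472,44),(166,545)),((584,44),(37,548)),((607,122),(37,411))]}
C={}
for n,l in B.items():
    P=[]
    for a,b in l:
        q,e=tri(S,s(*a),T,t(*b)); P.append(q); print(n,q.round(4),"gap",round(e,4))
    C[n]=(P[0]+P[2])/2; print("centre",C[n].round(3),"sizes",np.linalg.norm(P[0]-P[1]).round(3),np.linalg.norm(P[2]-P[1]).round(3))
p,R,o=pose()
# lift, then to above bin: tool vertical, closing line radial-free: keep RG's y
D=frame(np.array([0,0,-1.]),-YR)
print("lift+upright",rows([.47,-.12,.34],D))
E
```

```text
red [ 0.2977 -0.2253  0.094 ] gap 0.0085
red [ 0.2846 -0.3999  0.0946] gap 0.0032
red [ 0.4671 -0.4142  0.0917] gap 0.0012
centre [ 0.382 -0.32   0.093] sizes 0.175 0.183
blue [0.2729 0.2172 0.0953] gap 0.0085
blue [0.2695 0.3913 0.097 ] gap 0.0035
blue [0.4559 0.39   0.1032] gap 0.001
centre [0.364 0.304 0.099] sizes 0.174 0.187
lift+upright [0.0, -0.389, 0.002, -0.027, 0.4, -0.561]
```

carry_out:
  motion:
    - [0,-0.05,0,0,0,-0.2,1]
    - [0,-0.14,0,0,0,-0.38,1]
    - [0,-0.23,0,-0.02,0.15,-0.56,1]
    - [0,-0.32,0,-0.03,0.3,-0.56,1]
    - [0,-0.39,0,-0.03,0.4,-0.56,1]
    - [0,-0.39,0,-0.03,0.4,-0.56,1]
    - [0,-0.39,0,-0.03,0.4,-0.56,1]

```text
t: 6.05
eef_pos: [0.4704, -0.1205, 0.3366]
tool_rot: [0.0, 0.998, -0.062, -0.002]
ft_force: [1.2, 0.1, -2.2]
grip_width: 0.0415
finger_force: 25.0
```

```bash
python3 - <<'E'
from h import *
p,R,o=pose(); print(p.round(4),R.round(2).tolist(),o["grip_width"],o["finger_force"],o["joint_pos"].round(2))
D=frame(np.array([0,0,-1.]),-YR)
print("over bin",rows([.382,-.32,.30],D), "radial", rows([.382,-.32,.30],Ro.from_euler("z",-36,degrees=True).as_matrix()@D))
E
```

```text
[ 0.4704 -0.1205  0.3366] [[0.99, -0.12, -0.0], [-0.12, -0.99, -0.0], [-0.0, 0.0, -1.0]] 0.041526704628548176 25.003209847491235 [ 0.17 -0.03 -0.01  1.7   0.    1.48 -1.54]
over bin [0.001, 0.003, 0.001, -0.251, 0.836, 0.149] radial [0.002, 0.003, 0.401, -0.251, 0.836, 0.149]
```

carry_out:
  motion:
    - [0,0,0,-0.08,0.2,0,1]
    - [0,0,0,-0.14,0.4,0.05,1]
    - [0,0,0,-0.2,0.6,0.1,1]
    - [0,0,0,-0.25,0.8,0.15,1]
    - [0,0,0,-0.25,0.835,0.15,1]
    - [0,0,0,-0.25,0.835,0.15,1]
    - [0,0,0,-0.25,0.835,0.15,1]

```text
t: 6.75
eef_pos: [0.3823, -0.3186, 0.3013]
tool_rot: [0.0, 0.998, -0.061, -0.001]
ft_force: [0.4, 1.3, -0.9]
grip_width: 0.0414
finger_force: 25.0
```

```bash
python3 - <<'E'
from h import *
from workcell import ctrl
p,R,o=pose(); print(p.round(4),R.round(2).tolist(),o["grip_width"],o["joint_pos"].round(2))
a,b=ctrl.camera("scene"),ctrl.camera("top")
im=np.vstack([cv2.resize(a["img"][90:240,160:330],(510,450)),]); im2=cv2.resize(b["img"][190:340,340:510],(290,256))
im2=cv2.copyMakeBorder(im2,0,194,0,0,cv2.BORDER_CONSTANT)
cv2.imwrite("pics/s2.png",np.hstack([im,im2])[...,::-1])
print("down to bottom z .02:",rows([.382,-.32,.02+.115],R), "axis bottom",(p-(0.115)*Z).round(3))
E
```

```text
[ 0.3823 -0.3186  0.3013] [[0.99, -0.12, -0.0], [-0.12, -0.99, -0.0], [-0.0, 0.0, -1.0]] 0.041447977696476186 [ 0.38 -0.01  0.23  1.75  0.    1.41 -1.09]
down to bottom z .02: [0.0, -0.0, 0.001, -0.002, 0.008, 0.667] axis bottom [ 0.382 -0.319  0.186]
```

View pics/s2.png

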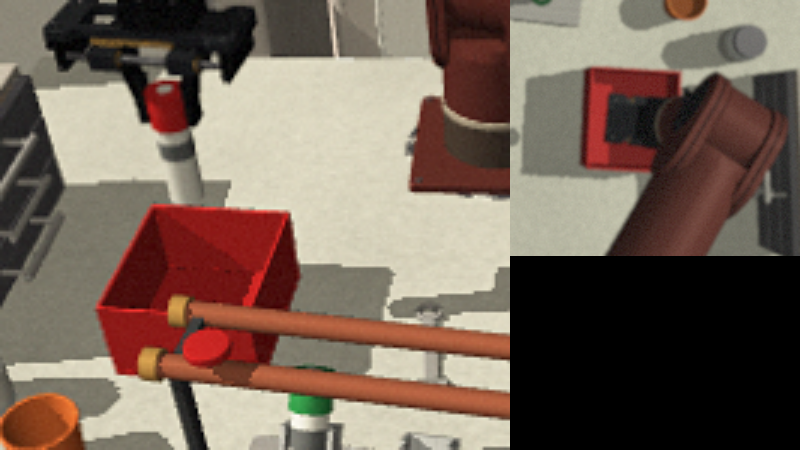

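The cartridge hangs vertically at the red bin's centre, with its base at pixel (187,200) in the crop. Lowering it.

carry_out:
  motion:
    - [0,0,0,0,0.008,0.15,1]
    - [0,0,0,0,0.008,0.3,1]
    - [0,0,0,0,0.008,0.42,1]
    - [0,0,0,0,0.008,0.54,1]
    - [0,0,0,0,0.008,0.62,1]
    - [0,0,0,0,0.008,0.67,1]
    - [0,0,0,0,0.008,0.685,1]
    - [0,0,0,0,0.008,0.685,1]

```text
t: 7.65
eef_pos: [0.3818, -0.3214, 0.1307]
tool_rot: [0.0, 0.998, -0.061, -0.001]
ft_force: [-0.4, 1.2, -0.1]
grip_width: 0.0413
finger_force: 25.0
```

carry_out:
  motion:
    - [0,0,0,0,0,0.015,1]
    - [0,0,0,0,0,0.03,1]
    - [0,0,0,0,0,0.035,1]
    - [0,0,0,0,0,0.035,-1]
    - [0,0,0,0,0,0.035,-1]
    - [0,0,0,0,0,0.035,-1]
    - [0,0,0,0,0,0.035,-1]
    - [0,0,0,0,0,0.035,-1]

```text
t: 8.45
eef_pos: [0.3813, -0.3218, 0.1217]
tool_rot: [0.0, 0.998, -0.061, -0.001]
ft_force: [-0.6, -0.4, -0.2]
grip_width: 0.0735
finger_force: 0.0
```

carry_out:
  motion:
    - [0,0,0,0,0,0,-1]
    - [0,0,0,0,0,0,-1]
    - [0,0,0,0,0,-0.06,-1]
    - [0,0,0,0,0,-0.15,-1]
    - [0,0,0,0,0,-0.3,-1]
    - [0,0,0,0,0,-0.5,-1]
    - [0,0,0,0,0,-0.7,-1]
    - [0,0,0,0,0,-0.9,-1]

```text
t: 9.25
eef_pos: [0.3814, -0.3215, 0.3488]
tool_rot: [0.0, 0.998, -0.061, -0.001]
ft_force: [0.5, -0.8, -0.8]
grip_width: 0.0872
finger_force: 0.0
```

```bash
python3 - <<'E'
from h import *
from workcell import ctrl
p,R,o=pose(); print(p.round(4),o["joint_pos"].round(2),o["grip_width"])
P1=[.46,-.10,.40]; print("to mid",rows(P1,R))
Rm=R@Ro.from_rotvec(Ro.from_matrix(R.T@RG).as_rotvec()).as_matrix()
print("to pre blue d=.13",rows(CAP["blue"]+.13*AX,RG,(P1,R)),(CAP["blue"]+.13*AX).round(3))
a=ctrl.camera("scene"); cv2.imwrite("pics/s3.png",cv2.resize(a["img"][90:300,160:440],None,fx=2.5,fy=2.5)[...,::-1])
E
```

```text
[ 0.3814 -0.3215  0.3488] [ 0.37 -0.02  0.23  1.66  0.01  1.5  -1.09] 0.0871621211823083
to mid [0.0, 0.0, 0.0, 0.203, -0.917, -0.206]
to pre blue d=.13 [0.0, 0.39, 0.002, 0.361, -0.781, 0.629] [0.573 0.083 0.242]
```

View pics/s3.png

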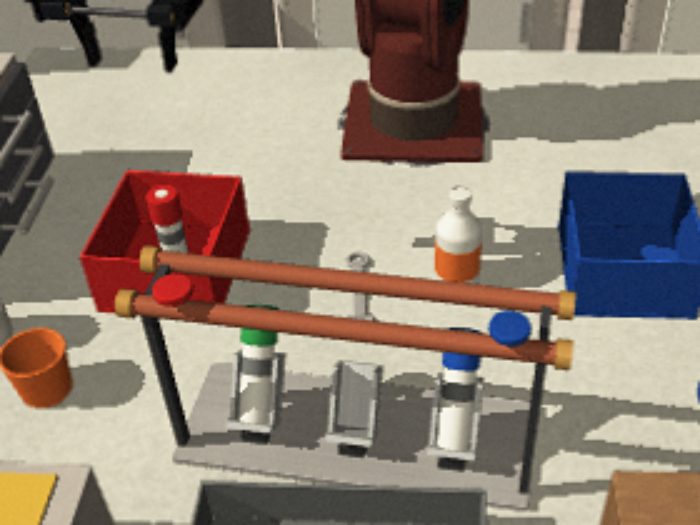

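Red stands in the red bin at (165,225), and green and blue are still seated. Moving to blue.

carry_out:
  motion:
    - [0,0,0,0.05,-0.2,-0.1,-1]
    - [0,0,0,0.1,-0.4,-0.2,-1]
    - [0,0,0,0.15,-0.6,-0.2,-1]
    - [0,0,0,0.2,-0.8,-0.2,-1]
    - [0,0,0,0.2,-0.92,-0.2,-1]
    - [0,0,0,0.2,-0.92,-0.2,-1]

```text
t: 9.9
eef_pos: [0.4609, -0.0926, 0.3962]
tool_rot: [-0.0, 0.998, -0.056, -0.001]
ft_force: [0.4, -0.4, -0.2]
grip_width: 0.0866
finger_force: 0.0
```

carry_out:
  motion:
    - [0,0.08,0,0.06,-0.18,0.05,-1]
    - [0,0.17,0,0.12,-0.36,0.15,-1]
    - [0,0.26,0,0.2,-0.55,0.3,-1]
    - [0,0.35,0,0.28,-0.7,0.42,-1]
    - [0,0.39,0,0.34,-0.78,0.56,-1]
    - [0,0.39,0,0.36,-0.78,0.63,-1]
    - [0,0.39,0,0.36,-0.78,0.63,-1]
    - [0,0.39,0,0.36,-0.78,0.63,-1]

```text
t: 10.7
eef_pos: [0.5725, 0.082, 0.2387]
tool_rot: [0.019, 0.952, -0.059, 0.299]
ft_force: [0.8, 0.4, 0.0]
grip_width: 0.0871
finger_force: 0.0
```

```bash
python3 - <<'E'
from h import *
from workcell import ctrl
p,R,o=pose(); print(p.round(4),o["joint_pos"].round(2))
c=ctrl.camera("wrist"); print(dots(c,("blue",)),proj(c,CAP["blue"]+.0195*AX))
print(rows(CAP["blue"]+.05*AX,RG))
E
```

```text
[0.5725 0.082  0.2387] [ 0.08 -0.14 -0.43  2.12  0.36  0.63 -2.29]
{'blue': array([317.67172241, 201.80226135])} [[317.43254628 201.61469884]]
[-0.0, -0.0, 0.001, 0.006, -0.003, 0.311]
```

carry_out:
  motion:
    - [0,0,0,0.006,0,0.1,-1]
    - [0,0,0,0.006,0,0.2,-1]
    - [0,0,0,0.006,0,0.28,-1]
    - [0,0,0,0.006,0,0.31,-1]
    - [0,0,0,0.006,0,0.31,-1]

```text
t: 11.25
eef_pos: [0.6183, 0.0764, 0.1763]
tool_rot: [0.019, 0.952, -0.059, 0.3]
ft_force: [0.3, 0.6, 0.5]
grip_width: 0.0874
finger_force: 0.0
```

```bash
python3 - <<'E'
from h import *
p,R,o=pose(); print(p.round(4),rows(CAP["blue"]+.003*AX,RG),o["ft_force"].round(1),o["joint_pos"].round(2))
E
```

```text
[0.6183 0.0764 0.1763] [0.0, 0.0, 0.001, 0.002, -0.003, 0.187] [0.3 0.6 0.5] [ 0.11  0.03 -0.45  2.11  0.58  0.52 -2.47]
```

carry_out:
  motion:
    - [0,0,-0.06,0.002,-0.003,0.03,-1]
    - [0,0,-0.06,0.002,-0.003,0.08,-1]
    - [0,0,-0.06,0.002,-0.003,0.13,-1]
    - [0,0,-0.06,0.002,-0.003,0.17,-1]
    - [0,0,-0.06,0.002,-0.003,0.187,-1]
    - [0,0,-0.06,0.002,-0.003,0.187,-1]

```text
t: 11.85
eef_pos: [0.6451, 0.0746, 0.1387]
tool_rot: [0.033, 0.954, -0.014, 0.299]
ft_force: [-0.3, 0.3, 0.6]
grip_width: 0.0872
finger_force: 0.0
```

```bash
python3 - <<'E'
from h import *
p,R,o=pose(); print(p.round(4),rows(CAP["blue"]+.003*AX,RG),o["ft_force"].round(1),o["joint_pos"].round(2))
E
```

```text
[0.6451 0.0746 0.1387] [-0.0, -0.0, 0.061, -0.0, 0.004, 0.002] [-0.3  0.3  0.6] [ 0.09  0.14 -0.42  2.09  0.74  0.46 -2.51]
```

carry_out:
  motion:
    - [0,0,0,0,0.003,0,1]
    - [0,0,0,0,0.003,0,1]
    - [0,0,0,0,0.003,0,1]
    - [0,0,0,0,0.003,0,1]
    - [0,0,0,0,0.003,0,1]
    - [0,0,0,0,0.003,0,1]
    - [0,0,0,0,0.003,0,1]
    - [0,0,0,0,0.003,0,1]
  newtons: 25

```text
t: 12.65
eef_pos: [0.6448, 0.074, 0.1378]
tool_rot: [0.033, 0.954, -0.013, 0.299]
ft_force: [-0.4, 0.4, 0.1]
grip_width: 0.0415
finger_force: 25.0
```

carry_out:
  motion:
    - [0,0,0,0,0,0,1]
    - [0,0,0,0,0,0,1]

```text
t: 12.85
eef_pos: [0.6448, 0.074, 0.1377]
tool_rot: [0.033, 0.954, -0.013, 0.299]
ft_force: [-0.4, -0.6, 0.5]
grip_width: 0.0412
finger_force: 25.0
```

carry_out:
  motion:
    - [0,0,0,0,0,-0.05,1]
    - [0,0,0,0,0,-0.11,1]
    - [0,0,0,0,0,-0.17,1]
    - [0,0,0,0,0,-0.23,1]
    - [0,0,0,0,0,-0.3,1]
    - [0,0,0,0,0,-0.37,1]
    - [0,0,0,0,0,-0.44,1]
    - [0,0,0,0,0,-0.44,1]

```text
t: 13.65
eef_pos: [0.5823, 0.0823, 0.23]
tool_rot: [0.033, 0.953, -0.013, 0.3]
ft_force: [0.5, -0.6, -0.6]
grip_width: 0.0413
finger_force: 25.1
```

```bash
python3 - <<'E'
from h import *
p,R,o=pose(); print(p.round(4),o["ft_force"].round(1),o["grip_width"],o["joint_pos"].round(2))
D=frame(np.array([0,0,-1.]),R[:,1]); D2=Ro.from_euler("z",30,degrees=True).as_matrix()@D
P1=[.47,.16,.34]
print("upright",rows(P1,D)); print("over bin, ccw30",rows([.364,.304,.30],D2,(P1,D)))
E
```

```text
[0.5823 0.0823 0.23  ] [ 0.5 -0.6 -0.6] 0.04134176355077063 [ 0.12 -0.11 -0.46  2.12  0.39  0.61 -2.22]
upright [0.034, -0.389, 0.011, -0.118, -0.266, -0.638]
over bin, ccw30 [0.0, 0.0, -0.333, -0.449, -0.556, 0.16]
```

carry_out:
  motion:
    - [0.0,-0.05,0,0,0,-0.2,1]
    - [0.01,-0.14,0,-0.03,0,-0.4,1]
    - [0.02,-0.23,0,-0.07,-0.08,-0.63,1]
    - [0.03,-0.32,0.01,-0.1,-0.18,-0.64,1]
    - [0.034,-0.39,0.01,-0.12,-0.26,-0.64,1]
    - [0.034,-0.39,0.01,-0.12,-0.26,-0.64,1]
    - [0.034,-0.39,0.01,-0.12,-0.26,-0.64,1]

```text
t: 14.35
eef_pos: [0.4703, 0.1576, 0.3366]
tool_rot: [0.0, 1.0, -0.022, -0.003]
ft_force: [1.1, -0.1, -1.1]
grip_width: 0.0416
finger_force: 25.1
```

carry_out:
  motion:
    - [0,0,-0.06,-0.1,-0.12,0,1]
    - [0,0,-0.13,-0.2,-0.25,0,1]
    - [0,0,-0.2,-0.3,-0.38,0.08,1]
    - [0,0,-0.27,-0.4,-0.5,0.15,1]
    - [0,0,-0.33,-0.45,-0.555,0.16,1]
    - [0,0,-0.33,-0.45,-0.555,0.16,1]
    - [0,0,-0.33,-0.45,-0.555,0.16,1]

```text
t: 15.05
eef_pos: [0.3636, 0.3007, 0.2989]
tool_rot: [0.0, 0.972, 0.234, -0.001]
ft_force: [1.1, -0.9, -0.6]
grip_width: 0.0415
finger_force: 25.1
```

```bash
python3 - <<'E'
from h import *
from workcell import ctrl
p,R,o=pose(); print(p.round(4),R.round(2).tolist(),o["grip_width"],o["joint_pos"].round(2))
print("down",rows([.364,.304,.13],frame(np.array([0,0,-1.]),R[:,1])))
a=ctrl.camera("scene"); cv2.imwrite("pics/s4.png",cv2.resize(a["img"][60:270,190:490],None,fx=2.5,fy=2.5)[...,::-1])
E
```

```text
[0.3636 0.3007 0.2989] [[0.89, 0.45, -0.0], [0.45, -0.89, -0.0], [-0.0, -0.0, -1.0]] 0.0414685756949659 [-0.14 -0.03 -0.62  1.77 -0.02  1.4  -1.86]
down [-0.0, 0.001, 0.0, 0.009, -0.011, 0.676]
```

View pics/s4.png

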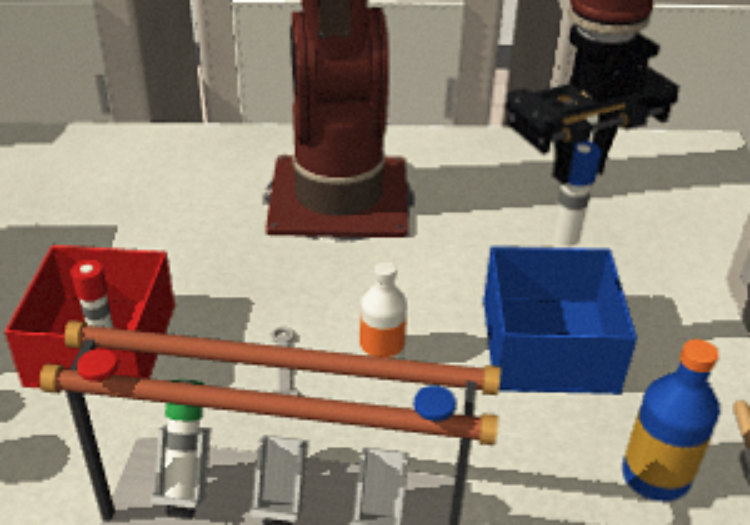

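Blue hangs vertically over the blue bin's centre, with its base at (568,240). Red still stands in its bin, and green is seated at (183,400). Lowering and releasing blue.

carry_out:
  motion:
    - [0,0,0,0.008,-0.01,0.15,1]
    - [0,0,0,0.008,-0.01,0.3,1]
    - [0,0,0,0.008,-0.01,0.42,1]
    - [0,0,0,0.008,-0.01,0.54,1]
    - [0,0,0,0.008,-0.01,0.62,1]
    - [0,0,0,0.008,-0.01,0.66,1]
    - [0,0,0,0.008,-0.01,0.676,1]
    - [0,0,0,0.008,-0.01,0.676,1]

```text
t: 15.9
eef_pos: [0.3637, 0.3046, 0.1302]
tool_rot: [-0.001, 0.972, 0.234, -0.002]
ft_force: [0.0, -0.3, -0.4]
grip_width: 0.0415
finger_force: 25.1
```

carry_out:
  motion:
    - [0,0,0,0,0,0.015,1]
    - [0,0,0,0,0,0.03,1]
    - [0,0,0,0,0,0.035,1]
    - [0,0,0,0,0,0.035,-1]
    - [0,0,0,0,0,0.035,-1]
    - [0,0,0,0,0,0.035,-1]
    - [0,0,0,0,0,0.035,-1]
    - [0,0,0,0,0,0.035,-1]

```text
t: 16.7
eef_pos: [0.363, 0.3049, 0.1212]
tool_rot: [-0.001, 0.972, 0.235, -0.002]
ft_force: [-0.3, 0.2, 0.4]
grip_width: 0.0736
finger_force: 0.0
```

carry_out:
  motion:
    - [0,0,0,0,0,0,-1]
    - [0,0,0,0,0,0,-1]
    - [0,0,0,0,0,-0.06,-1]
    - [0,0,0,0,0,-0.15,-1]
    - [0,0,0,0,0,-0.3,-1]
    - [0,0,0,0,0,-0.5,-1]
    - [0,0,0,0,0,-0.7,-1]
    - [0,0,0,0,0,-0.9,-1]

```text
t: 17.5
eef_pos: [0.3636, 0.3046, 0.3483]
tool_rot: [-0.001, 0.972, 0.235, -0.002]
ft_force: [1.2, 1.0, 0.6]
grip_width: 0.0871
finger_force: 0.0
```

carry_out:
  motion:
    - [0,0,0,0,0,0,-1]
    - [0,0,0,0,0,0,-1]
    - [0,0,0,0,0,0,-1]
    - [0,0,0,0,0,0,-1]

```text
t: 17.9
eef_pos: [0.3636, 0.3044, 0.3446]
tool_rot: [-0.0, 0.972, 0.235, -0.003]
ft_force: [0.4, -0.3, -0.3]
grip_width: 0.0874
finger_force: 0.0
```

```bash
python3 - <<'E'
from h import *
from workcell import ctrl
a=ctrl.camera("scene"); cv2.imwrite("pics/s5.png",cv2.resize(a["img"][60:300,120:520],None,fx=2,fy=2)[...,::-1])
E
```

```text
(no output)
```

View pics/s5.png

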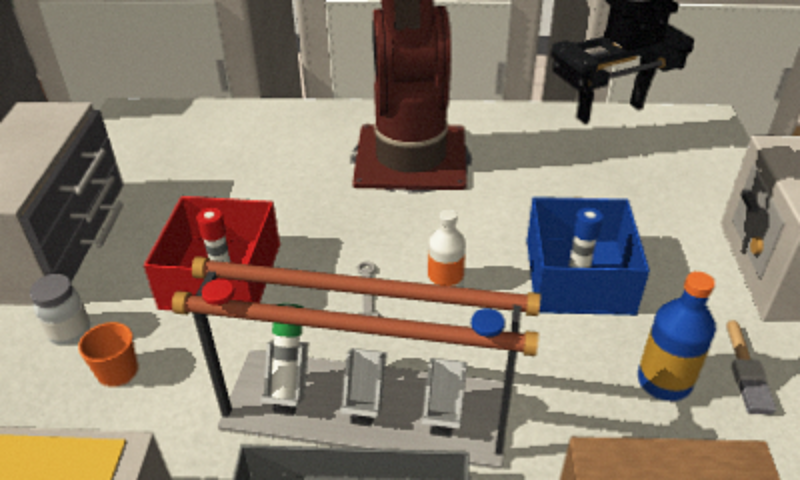

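Red (210,235) and blue (585,240) stand in their own bins. Green is seated at (286,355), nothing else has moved, and the arm is clear. Handing in.

```bash
python3 -c "
from workcell import ctrl
print(ctrl.sign_off())"
```

```text
the job is handed in; nothing more can be done
None
```

The job is handed in at about 18 s: the red and blue cartridges stand in their own bins, each lowered to the bin floor before release, green is still seated in the rack, and the last picture shows nothing else moved.

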